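# Roll the culture bottle onto the label reader's line and read it

### The job

Roll the blue-capped bottle sideways across the reader's mat until it lies still with its middle squarely along the orange reading line, pushing it gently with the fingertips alone: it lies too near the side rail to get behind it, so push its top sideways, and never grip or lift it. Then let go of it, press the green key fully down to read its label, and let the key come up again. Leave the red-capped bottle and everything else where it is.

Things in the scene. Friction and masses are not known exactly. Their poses are not given: they have to be found in the camera images.
- blue_bottle: blue-capped culture bottle, smooth glass cylinder 28 mm in diameter, 85 mm long (cap same diameter), about 70 g, lying along a side rail, 4 to 16 mm off it. Origin at its centre on the axis, 14 mm above the mat; x along the axis towards the cap; z up at the start, turns as it rolls. It stops within a few mm of being let go. A fingertip pressing on its top without slipping moves twice as far as the bottle; pushed high on its flank it wedges.
- read_line (a point): centre of the orange line (5 x 150 mm) on the top of the reader's dark mat, 12 mm above the bench. x along the line, away from the robot; y across it, the way bottles roll; z up. Mat 150 mm (x) by 200 mm (y), with a side rail 18 mm high and 6 mm thick along each y end. The scan head and column stand from x = +0.15 m on, 0.19 m tall. The reader is fixed.
- read_key_top (a point): centre of the top face of the green read key (22 mm diameter, 27 mm above the bench when up), on the grey strip on the robot's side of the mat. It is pressed straight down.
- read_key (a joint): travel of the green read key: 0 up, 0.005 m fully down; it springs back. About 4 N presses it fully down.
- red_bottle: red-capped culture bottle of the same size, lying on the mat by the other rail; must stay. Origin at its centre, x along its axis towards the cap.
- yellow_bottle_center (a point): centre of a yellow-capped bottle standing upright on the bench beside the reader, 28 mm diameter, 85 mm tall; must stay
- dropper: small amber dropper bottle with a white top, 26 mm diameter, 68 mm tall, standing on the bench beside the reader, origin at its underside; must stay
- clear_vial: clear vial with a grey cap, 27 mm diameter, 53 mm tall, standing on the reader's white rear deck beside the scan head, origin at its underside; must stay
- dish_a: closed Petri dish, amber agar, 91 mm diameter, 15 mm tall, on the bench to the right (-y) of the reader, origin at its underside; must stay
- dish_b: closed Petri dish, red agar, 91 mm diameter, 15 mm tall, on the bench to the left (+y) of the reader, origin at its underside; must stay

How it is judged:
On the way, in this order (a step that is already met when the one before it is completed fails the run):
1. the blue-capped bottle is rolled, not dragged: on its way it turns to where the side that was up at the start faces down (angle between blue_bottle's own z axis and vertical above 2.2 rad).
2. the blue-capped bottle lies still along the orange line, let go by the fingers (y of blue_bottle in the frame of read_line between -0.006 and 0.006 m and x of blue_bottle in the frame of read_line between -0.035 and 0.035 m and z of blue_bottle in the frame of read_line between 0.01 and 0.018 m and angle between the x axis of blue_bottle and the x axis of read_line, either way round below 0.12 rad and linear speed of blue_bottle below 0.01 m/s and angular speed of blue_bottle below 0.5 rad/s and contact force between the fingers and blue_bottle below 0.05 N), for 0.2 s.
3. the green key is pressed fully down while the bottle lies on the line (value of joint read_key above 0.004 m and y of blue_bottle in the frame of read_line between -0.006 and 0.006 m and x of blue_bottle in the frame of read_line between -0.035 and 0.035 m and z of blue_bottle in the frame of read_line between 0.01 and 0.018 m and angle between the x axis of blue_bottle and the x axis of read_line, either way round below 0.12 rad), for 0.05 s.
At the end, for the whole second after the job is handed in: The blue-capped bottle lies at rest on the mat with its axis within 6 mm of the orange line's middle and within 0.12 rad of its direction, its centre within 35 mm of the line's centre along it; the green key is up again (under 1.5 mm); the red-capped bottle is within 12 mm of where it started (y of blue_bottle in the frame of read_line between -0.006 and 0.006 m and x of blue_bottle in the frame of read_line between -0.035 and 0.035 m and z of blue_bottle in the frame of read_line between 0.01 and 0.018 m and angle between the x axis of blue_bottle and the x axis of read_line, either way round below 0.12 rad and linear speed of blue_bottle below 0.01 m/s and angular speed of blue_bottle below 0.5 rad/s and value of joint read_key below 0.0015 m and distance of red_bottle from where it was at the start of the episode below 0.012 m); the robot touches nothing.
It fails at once if the blue-capped bottle is lifted off the mat or tipped up (z of blue_bottle in the frame of read_line above 0.022 m or angle between blue_bottle's own x axis and vertical below 1.35 rad or angle between blue_bottle's own x axis and vertical above 1.79 rad).
It fails at once if the glass bottle is pressed hard (over 50 N) (contact force between the fingers and blue_bottle above 50 N).
It fails at once if the green key is pressed while the blue-capped bottle is not on the line (value of joint read_key above 0.003 m and not (y of blue_bottle in the frame of read_line between -0.006 and 0.006 m and x of blue_bottle in the frame of read_line between -0.035 and 0.035 m and z of blue_bottle in the frame of read_line between 0.01 and 0.018 m and angle between the x axis of blue_bottle and the x axis of read_line, either way round below 0.12 rad)).
It fails at once if the red-capped bottle is moved more than 12 mm (distance of red_bottle from where it was at the start of the episode above 0.012 m).
It fails at once if another bystander (standing bottle, dropper bottle, vial, Petri dish) is moved more than 20 mm (distance of any of yellow_bottle_center, dropper, clear_vial, dish_a, dish_b from where it was at the start of the episode above 0.02 m).
It also fails if it takes over 61 s, if anything falls off the work surface, if the arm or the gripper's body presses on something with over 40 N, if the wrist force passes 120 N, or if a joint passes its speed limit or range.

### The arm

A 6-joint arm with a two-finger parallel gripper is mounted at the origin on the work surface. World frame = base frame: x ahead of the robot, y to its left, z up, the work surface at z = 0. Lengths are in m, angles in rad, forces in N, time in s.
With the tool pointing down it reaches from about 0.35 to 0.975 m from the base axis. Payload 4.9 kg.
Tool frame: the origin (TCP) lies on the centre line of the jaws, within the pads' length; the fingertips stand 14 mm ahead of it and the grasp point (between the pads) lies 5 mm behind it (manip.nose_length is the distance from the TCP to the fingertips, in m); z points along the fingers, y is the line along which they close (so a half turn about z gives the same grasp; the last joint's range is limited). The gripper opens to 85 mm and grips with 20 to 120 N. Pads are 22 mm wide; open, the fingers measure 114 mm over their backs; the gripper's body (76 mm by 85 mm) begins 54 mm behind the grasp point. The pads swing forward as they close: fully open they stand 13 mm farther back than shut.
Start: joints at [1.168, 0.053, 1.613, -0, 1.476, -0.119], TCP at [0.175, 0.6, 0.245] pointing down, gripper open.
Joint ranges: [-3.01, 3.01], [-1.01, 2.22], [0.06, 2.58], [-1.02, 4.17], [0.09, 2.62], [-3.14, 3.14]. Speed limits (rad/s): [2.57, 2.57, 3.14, 3.14, 3.14, 3.14].

### API

Orientations are given as a unit quaternion [w, x, y, z].
In Python, from plant import manip, imaging gives the robot as it stands.
- The arm moves only by the tool play_rows, never from a script. Its argument "commands" is a list of rows, each a list of 6 numbers: the shift along the tool's x, y, z in mm, then the turn, a rotation vector about the tool's x, y, z in degrees. A call has 1 to 5 rows; each row shifts and turns the commanded pose from where the row before left it, along the tool's axes as they then stand; what a row does not reach is not made up. A row lasts 1/12 s, in which the tool goes at most 41.7 mm and 7.16 degrees, less where a joint would pass 70% of its speed; a pose out of reach is approached as far as the arm can. A call is refused whole if a number of a shift passes 41.7 or a number of a turn 7.16, either way. A call with a gripper value outside its range is refused whole. "hand" is the finger opening in mm, from 0 to 85.4, set as the call begins (left out, the last holds). The fingers move at their own pace and stop on an object; the grip force is fixed at half the most. Time passes only in rows, so rows that do not move let the fingers close. It gives the time, the measured TCP pose, the force, the opening and the grip force at its end, in the units of the state.
- manip.state(): the state, without advancing time (a new reading comes with each control period).
- imaging.grab_frame(name): name is "scene" or "side" or "wrist"; returns a dict with "image" (420x560x3 uint8, red, green, blue), "fx", "fy", "cx", "cy" (pixels), "R" (3x3) and "t" (3): a world point X has camera coordinates R X + t; the wrist camera has in their place "mount" (4x4, takes a point from camera to tool coordinates, whose origin is the TCP and whose axes are the flange's). Camera axes: x right, y down, z forward; pixel columns grow to the right and rows downward; lengths in m; the calibration is good to about 2 mm. A picture is of the moment at which its call begins: read the wrist's pose just before it. There is no depth.
- manip.job_done(): hands the job in; it is judged then, once.
The state is a dict: "time": time; "joint_pos": joint angles; "joint_vel": joint speeds; "joint_efforts": joint torques, N m; "tool_pos": TCP position; "tool_rot": TCP orientation; "contact_force": force on the tool from outside, world axes, zero at the start; "ft_torque": the same for the moment, N m; "gripper_width": opening from 0.0 (shut) to 1.0 (fully open); "grasp_force": force on a finger pad.
Only numpy, scipy, OpenCV 4.12 (cv2) and the standard library are available. Lean on these libraries where they do the work, as an engineer would, in place of code of your own. Each camera call takes 0.05 s, during which the arm holds its last target. There are 200 camera calls.

## Working session

There is one attempt and no reset: what is moved stays moved. The work goes in short steps, Python scripts to look and compute and a tool call to move; the robot and the scene stay as the last step left them, time stands still between calls to the robot, and variables do not carry over. Pictures are saved under pics/ and viewed, at most 12 in all, crops included, and the job is handed in when it is done.

Besides the shell and the picture viewer there is one more tool, called after "Emit:" as name([rows], argument=value, ...), one row to a line, values as JSON. play_rows: Moves the arm, as the interface text tells. Its arguments: {"type":"object","properties":{"commands":{"type":"array","items":{"type":"array","items":{"type":"number"}}},"hand":{"type":"number"}},"required":["commands"]}

```bash
mkdir -p pics
cat > h.py <<'E'
import numpy as np, cv2, pickle
from plant import manip, imaging
def grab(n,f):
    d=imaging.grab_frame(n); cv2.imwrite(f'pics/{f}.png',d['image'][:,:,::-1]); pickle.dump(d,open(f'pics/{f}.pkl','wb')); return d
def ray(d,u,v,z):
    R=np.array(d['R']);t=np.array(d['t']);c=-R.T@t
    r=R.T@np.array([(u-d['cx'])/d['fx'],(v-d['cy'])/d['fy'],1]); return c+r*(z-c[2])/r[2]
E
python3 - <<'E'
from h import *
s=manip.state(); print(s)
a=grab('scene','s0'); b=grab('side','d0')
for d in(a,b): print(-np.array(d['R']).T@d['t'], d['fx'])
cv2.imwrite('pics/both0.png',cv2.resize(np.vstack([a['image'],b['image']])[:,:,::-1],None,fx=.7,fy=.7))
E
```

```text
{'time': 0.0, 'joint_pos': array([ 1.16801157e+00,  5.33518300e-02,  1.61427812e+00,  5.36355012e-06,
        1.47599979e+00, -1.18993824e-01]), 'joint_vel': array([-0.00058083, -0.00081963, -0.00058445, -0.0003463 ,  0.00073383,
       -0.00011468]), 'joint_efforts': array([-2.28907549e-03, -3.93684661e+01, -3.70169806e+01, -3.07630607e-04,
        6.98267191e-03,  2.48333428e-06]), 'tool_pos': array([0.17476064, 0.5994577 , 0.24407559]), 'tool_rot': array([-2.65303161e-04,  1.41419964e-01,  9.89949169e-01, -9.83392392e-04]), 'contact_force': array([ 0.31018457, -0.65762521, -0.88207095]), 'ft_torque': array([ 0.03249672, -0.00530653, -0.03567588]), 'grasp_force': 0.0, 'gripper_width': 1.0016562602346741}
[ 1.24897331 -0.30855458  0.60489114] 511.1319596464941
[0.51180735 0.56417556 0.72924013] 435.5665811528471
```

View pics/s0.png

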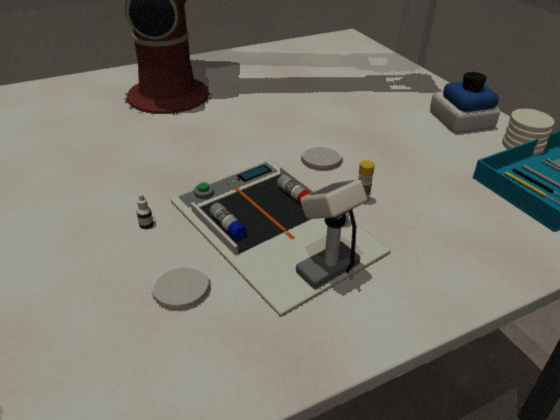

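View pics/d0.png

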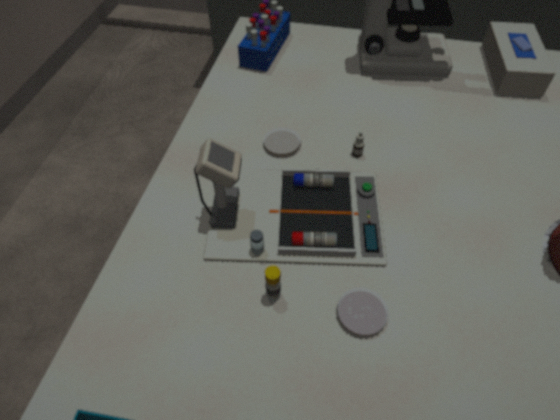

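Scene view: the orange line runs about (237,189)–(292,237), the blue bottle (213,208)–(240,232), the key (204,188). Side view: the line is at row ~212, the blue bottle at (293–334,180), red at (292–337,239), the key at (367,187). Next I measure with colour masks.

```bash
cat >> h.py <<'E'
def mask(d,c,roi):
    h=cv2.cvtColor(d['image'],cv2.COLOR_RGB2HSV); x0,y0,x1,y1=roi
    lo,hi={'blue':((110,130,50),(130,255,255)),'orange':((5,150,110),(18,255,255)),'green':((45,110,50),(80,255,255))}[c]
    m=cv2.inRange(h,lo,hi); k=np.zeros_like(m);k[y0:y1,x0:x1]=m[y0:y1,x0:x1]
    return np.argwhere(k)[:,::-1].astype(float)
def tri(a,pa,b,pb):
    P=lambda d:np.diag([1,1,1])@np.array([[d['fx'],0,d['cx']],[0,d['fy'],d['cy']],[0,0,1]])@np.c_[d['R'],d['t']]
    X=cv2.triangulatePoints(P(a),P(b),np.array(pa,float),np.array(pb,float)).ravel(); return X[:3]/X[3]
E
python3 - <<'E'
from h import *
np.set_printoptions(precision=4,suppress=True)
a,b=[pickle.load(open(f'pics/{n}.pkl','rb')) for n in('s0','d0')]
for nm,d,R in(('scene',a,dict(orange=(225,180,305,245),blue=(205,200,255,245),green=(190,178,220,200))),('side',b,dict(orange=(275,203,365,220),blue=(285,170,315,192),green=(355,178,380,200)))):
    print(nm)
    for c,z in(('orange',.012),('blue',.026),('green',.027)):
        p=mask(d,c,R[c]); m=p.mean(0); print(c,len(p),m,p.min(0),p.max(0),ray(d,*m,z))
        if c=='orange':
            w=np.array([ray(d,*q,z)[:2] for q in p]); vx,vy,x0,y0=cv2.fitLine(w.astype(np.float32),cv2.DIST_HUBER,0,.01,.01).ravel()
            s=(w-[x0,y0])@[vx,vy]; print(' dir',np.degrees(np.arctan2(vy,vx)),'ends',[x0+vx*k for k in(s.min(),s.max())],[y0+vy*k for k in(s.min(),s.max())],np.ptp(s))
        globals()[nm+c]=m
for c in('blue','green'): print('tri',c,tri(a,globals()['scene'+c],b,globals()['side'+c]))
o=[cv2.resize(a['image'][160:260,165:325],None,fx=5,fy=5,interpolation=2)[:300*2//1],]
cv2.imwrite('pics/c0.png',np.vstack([cv2.resize(a['image'][165:255,165:325],(533,300),interpolation=2),cv2.resize(b['image'][165:260,240:400],(533,300),interpolation=2)])[:,:,::-1])
E
```

```text
scene
orange 156 [264.9808 213.0833] [235. 188.] [293. 238.] [0.578  0.0106 0.012 ]
 dir 9.870981 ends [np.float64(0.4811754600333476), np.float64(0.6613390810294127)] [np.float64(-0.006272534169024343), np.float64(0.025077033247483838)] 0.1828707866501501
blue 214 [236.3972 228.7804] [228. 220.] [245. 238.] [ 0.6117 -0.0607  0.026 ]
green 68 [202.3971 186.5882] [198. 183.] [207. 191.] [ 0.4683 -0.0709  0.027 ]
side
orange 5 [312.  211.8] [275. 211.] [356. 213.] [0.574  0.0097 0.012 ]
 dir 10.387084 ends [np.float64(0.4845104030957559), np.float64(0.6498077893768501)] [np.float64(-0.006664639578208516), np.float64(0.02363459278608981)] 0.1680513923065844
blue 102 [297.9314 178.0294] [293. 173.] [303. 183.] [ 0.6188 -0.0643  0.026 ]
green 58 [366.7759 186.5   ] [363. 183.] [371. 190.] [ 0.4708 -0.0706  0.027 ]
tri blue [ 0.6174 -0.0621  0.0301]
tri green [ 0.4703 -0.071   0.0277]
```

View pics/c0.png

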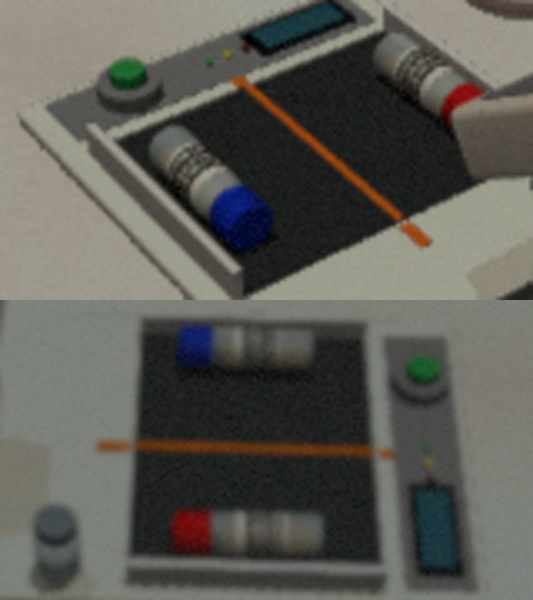

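Run:
```python
from h import *
np.set_printoptions(precision=4,suppress=True)
a,b=[pickle.load(open(f'pics/{n}.pkl','rb')) for n in('s0','d0')]
k=160/533
print('mat ends scene',[ray(a,165+u*k,165+v*k*.9999,.012) for u,v in((240,82),(402,218))])
k2=95/300
print('mat ends side',[ray(b,240+u*k,165+v*k2,.012) for u,v in((136,447),(369,451))])
print('mat side: cnt rails',[ray(b,240+u*k,165+v*k2,.012) for u,v in((133,560),(142,335))])
w=imaging.grab_frame('wrist'); print(np.array(w['mount']),w['fx'])
def plan(p,psi,T,psiT,n):
    out=[]
    d=(np.array(T)-p)/n; q=(psiT-psi)/n
    for i in range(n):
        y=np.radians(psi+q*i); out.append([round(v*1000) for v in(-np.sin(y)*d[0]+np.cos(y)*d[1],np.cos(y)*d[0]+np.sin(y)*d[1],-d[2])]+[0,0,round(-q,1)])
    return out
print(plan([.175,.6,.244],73.8,[.56,-.05,.25],10,20))
```

```text
mat ends scene [array([ 0.4871, -0.007 ,  0.012 ]), array([0.6388, 0.0224, 0.012 ])]
mat ends side [array([0.591 , 0.2316, 0.012 ]), array([0.4694, 0.2071, 0.012 ])]
mat side: cnt rails [array([0.5783, 0.2955, 0.012 ]), array([0.6034, 0.1605, 0.012 ])]
[[-0.0002 -0.9465 -0.3226  0.0817]
 [ 1.     -0.0002  0.      0.0002]
 [-0.0001 -0.3226  0.9465 -0.13  ]
 [ 0.      0.      0.      1.    ]] 332.4488110804224
[[-28, -26, 0, 0, 0, 3.2], [-29, -24, 0, 0, 0, 3.2], [-30, -23, 0, 0, 0, 3.2], [-31, -21, 0, 0, 0, 3.2], [-33, -19, 0, 0, 0, 3.2], [-34, -17, 0, 0, 0, 3.2], [-35, -15, 0, 0, 0, 3.2], [-35, -13, 0, 0, 0, 3.2], [-36, -11, 0, 0, 0, 3.2], [-37, -9, 0, 0, 0, 3.2], [-37, -7, 0, 0, 0, 3.2], [-37, -5, 0, 0, 0, 3.2], [-38, -3, 0, 0, 0, 3.2], [-38, -1, 0, 0, 0, 3.2], [-38, 1, 0, 0, 0, 3.2], [-38, 3, 0, 0, 0, 3.2], [-37, 5, 0, 0, 0, 3.2], [-37, 7, 0, 0, 0, 3.2], [-37, 9, 0, 0, 0, 3.2], [-36, 11, 0, 0, 0, 3.2]]
```

Emit:
play_rows([
  [-28,-26,0,0,0,3.2],
  [-29,-24,0,0,0,3.2],
  [-30,-23,0,0,0,3.2],
  [-31,-21,0,0,0,3.2],
  [-33,-19,0,0,0,3.2],
], hand=50)

```text
time: 0.57
tool_pos: [0.2713, 0.4354, 0.2448]
tool_rot: [-0.0, 0.279, 0.96, -0.0]
contact_force: [0.3, 0.5, 0.8]
gripper_width: 0.586
grasp_force: 0.0
```

Emit:
play_rows([
  [-34,-17,0,0,0,3.2],
  [-35,-15,0,0,0,3.2],
  [-35,-13,0,0,0,3.2],
  [-36,-11,0,0,0,3.2],
  [-37,-9,0,0,0,3.2],
])

```text
time: 0.98
tool_pos: [0.3693, 0.2736, 0.2451]
tool_rot: [0.0, 0.41, 0.912, 0.0]
contact_force: [0.6, -0.2, -0.4]
gripper_width: 0.589
grasp_force: 0.0
```

Emit:
play_rows([
  [-37,-7,0,0,0,3.2],
  [-37,-5,0,0,0,3.2],
  [-38,-3,0,0,0,3.2],
  [-38,-1,0,0,0,3.2],
  [-38,1,0,0,0,3.2],
])

```text
time: 1.4
tool_pos: [0.4662, 0.1108, 0.2452]
tool_rot: [0.0, 0.533, 0.846, 0.0]
contact_force: [0.9, 0.9, -0.3]
gripper_width: 0.587
grasp_force: 0.0
```

Emit:
play_rows([
  [-38,3,0,0,0,3.2],
  [-37,5,0,0,0,3.2],
  [-37,7,0,0,0,3.2],
  [-37,9,0,0,0,3.2],
  [-36,11,0,0,0,3.2],
])

```text
time: 1.82
tool_pos: [0.5608, -0.0526, 0.245]
tool_rot: [-0.0, 0.646, 0.764, -0.0]
contact_force: [0.2, 0.3, -0.6]
gripper_width: 0.586
grasp_force: 0.0
```

```bash
cat >> h.py <<'E'
from scipy.spatial.transform import Rotation as Ro
def wrist(f):
    s=manip.state(); d=grab('wrist',f); M=np.array(d['mount']); q=s['tool_rot']
    T=np.eye(4);T[:3,:3]=Ro.from_quat(np.roll(q,-1)).as_matrix();T[:3,3]=s['tool_pos']
    C=T@M; d['R']=C[:3,:3].T; d['t']=-C[:3,:3].T@C[:3,3]; pickle.dump(d,open(f'pics/{f}.pkl','wb'))
    return d,s
def rep(s):
    R=Ro.from_quat(np.roll(s['tool_rot'],-1)).as_matrix()
    print(round(s['time'],2),s['tool_pos'],'yaw',np.degrees(np.arctan2(R[1,1],R[0,1])),'zaxis',R[:,2],'w',s['gripper_width'],s['contact_force'])
E
python3 - <<'E'
from h import *
np.set_printoptions(precision=4,suppress=True)
d,s=wrist('w1'); rep(s)
E
```

```text
1.82 [ 0.5608 -0.0526  0.245 ] yaw 9.555989623471879 zaxis [-0.0003  0.0002 -1.    ] w 0.585864050052027 [ 0.1611  0.324  -0.6219]
```

View pics/w1.png

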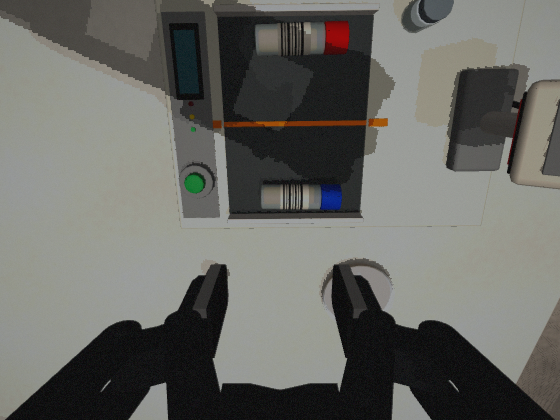

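Wrist view: the orange line spans the mat at about (228,125)–(366,123). The blue bottle is at x 261–342 and y 183–211. The key is at (195,182), and the rail is just below the bottle at row ~217.

```bash
cat >> h.py <<'E'
def bottle(d,roi):
    x0,y0,x1,y1=roi
    sub=d['image'][y0:y1,x0:x1].astype(int); h=cv2.cvtColor(d['image'],cv2.COLOR_RGB2HSV)[y0:y1,x0:x1]
    m=((sub.max(2)>90)).astype(np.uint8)
    m=cv2.morphologyEx(m,cv2.MORPH_CLOSE,np.ones((5,5))); m=cv2.morphologyEx(m,cv2.MORPH_OPEN,np.ones((5,5)))
    c=max(cv2.findContours(m,0,2)[0],key=cv2.contourArea); r=cv2.minAreaRect(c+np.array([x0,y0]))
    bp=cv2.boxPoints(r); e=sorted([(bp[i]+bp[(i+1)%4])/2 for i in range(4)],key=lambda p:p[0]); A,B=e[0],e[3]
    P=[ray(d,*p,.026) for p in(A,B)]; v=P[1]-P[0]
    print('rect',r,'ctr',(P[0]+P[1])/2,'len',np.hypot(*v[:2]),'ang',np.degrees(np.arctan2(v[1],v[0])))
    return (P[0]+P[1])/2,np.degrees(np.arctan2(v[1],v[0]))
def line(d,roi):
    p=mask(d,'orange',roi); w=np.array([ray(d,*q,.012)[:2] for q in p]); vx,vy,x0,y0=cv2.fitLine(w.astype(np.float32),cv2.DIST_HUBER,0,.01,.01).ravel()
    if vx<0: vx,vy=-vx,-vy
    print('line',len(p),(x0,y0),'ang',np.degrees(np.arctan2(vy,vx))); return np.array([x0,y0]),np.array([vx,vy])
E
python3 - <<'E'
from h import *
np.set_printoptions(precision=4,suppress=True)
d=pickle.load(open('pics/w1.pkl','rb'))
c,ang=bottle(d,(240,176,352,214))
o,v=line(d,(228,115,366,132))
E1,E2=ray(d,228,125,.012),ray(d,366,123.5,.012); print(E1,E2,'mid',(E1+E2)/2,np.hypot(*(E2-E1)[:2]))
n=np.array([-v[1],v[0]]); print('bottle y',(c[:2]-o)@n,'x',(c[:2]-((E1+E2)/2)[:2])@v)
g=mask(d,'green',(180,165,212,200)).mean(0); print('key',g,ray(d,*g,.027))
E
```

```text
rect ((301.0, 197.0), (22.0, 80.0), 90.0) ctr [ 0.5888 -0.0686  0.026 ] len 0.08748036769345692 ang 9.541574889092653
line 533 (np.float32(0.5750646), np.float32(0.007612966)) ang 10.208639
[ 0.4992 -0.0072  0.012 ] [0.6432 0.0185 0.012 ] mid [0.5712 0.0057 0.012 ] 0.1462030695464939
bottle y -0.077459967114735 x 0.00413442723593721
key [193.6804 183.3711] [ 0.472  -0.0725  0.027 ]
```

Emit:
play_rows([
  [-5,5,34,0,0,-0.7],
  [-5,5,34,0,0,0],
  [-5,5,34,0,0,0],
  [-5,4,34,0,0,0],
  [-5,4,26,0,0,0],
], hand=35)

```text
time: 2.28
tool_pos: [0.586, -0.0711, 0.0797]
tool_rot: [-0.002, 0.64, 0.768, -0.001]
contact_force: [-0.0, -0.3, -0.4]
gripper_width: 0.416
grasp_force: 0.0
```

Emit:
play_rows([
  [0,0,0,0,0,0],
  [0,0,0,0,0,0],
])

```text
time: 2.45
tool_pos: [0.586, -0.0709, 0.0815]
tool_rot: [-0.002, 0.64, 0.768, -0.001]
contact_force: [-0.1, 0.1, 1.8]
gripper_width: 0.408
grasp_force: 0.0
```

Run:
```python
from h import *
np.set_printoptions(precision=4,suppress=True)
print(manip.nose_length)
d,s=wrist('w2'); rep(s)
```

```text
0.014
2.45 [ 0.586  -0.0709  0.0815] yaw 10.42570930978185 zaxis [-0.0044  0.0012 -1.    ] w 0.408181641124255 [-0.0663  0.1402  1.8351]
```

View pics/w2.png

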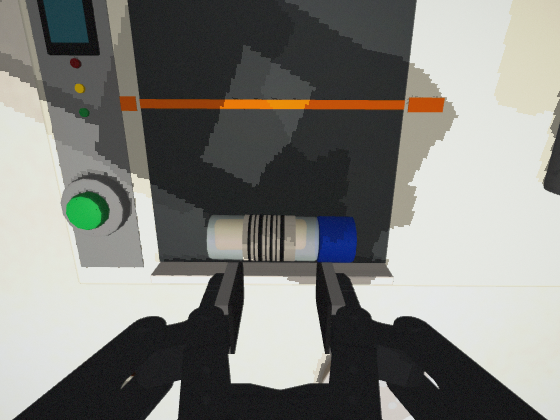

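Wrist close view: the line across the mat runs (140,104)–(405,104). The bottle covers x 207–355 and rows 215–262. The fingertips sit behind it at (238,265) and (325,265).

```bash
cat >> h.py <<'E'
def axis(d,A,B):  # silhouettes: A=(u,vtop,vbot) at one end, B at the other -> axis points at z=.026 by bisecting rays
    out=[]
    for u,v1,v2 in(A,B):
        a=[np.arctan2(v-d['cy'],d['fy']) for v in(v1,v2)]; out.append(ray(d,u,d['cy']+d['fy']*np.tan(sum(a)/2),.026))
    return out
E
python3 - <<'E'
from h import *
np.set_printoptions(precision=4,suppress=True)
d=pickle.load(open('pics/w2.pkl','rb'))
o,v=line(d,(140,95,405,113)); n=np.array([-v[1],v[0]])
E1,E2=ray(d,140,104,.012),ray(d,405,104.5,.012);m=((E1+E2)/2)[:2]; print(E1,E2,m,np.hypot(*(E2-E1)[:2]))
P,Q=axis(d,(207,215,261.5),(355,216.5,262.5)); c=((P+Q)/2)[:2]; print(P,Q,c,np.hypot(*(Q-P)[:2]))
print('y',(c-o)@n,'x',(c-m)@v,'ang',np.degrees(np.arctan2(*(Q-P)[1::-1])))
s=manip.state(); t=s['tool_pos'][:2]; print('tool rel y',(t-o)@n,'x',(t-m)@v)
g=mask(d,'green',(60,185,112,235)).mean(0); print('key',ray(d,*g,.027))
E
```

```text
line 2459 (np.float32(0.56908554), np.float32(0.0066467817)) ang 10.086297
[ 0.4942 -0.0073  0.012 ] [0.6433 0.0199 0.012 ] [0.5687 0.0063] 0.15159782968211305
[ 0.5435 -0.0768  0.026 ] [ 0.6319 -0.0612  0.026 ] [ 0.5877 -0.069 ] 0.08980644207651729
y -0.07774775355953713 x 0.005489803333346454 ang 9.981263279890356
tool rel y -0.07984120037953159 x 0.004992887025278336
key [ 0.4723 -0.0716  0.027 ]
```

Emit:
play_rows([
  [-5,0,8,0,0,0],
  [0,0,8,0,0,0],
  [0,0,8,0,0,0],
  [0,0,1,0,0,0],
  [0,0,1,0,0,0],
])

```text
time: 2.92
tool_pos: [0.5879, -0.076, 0.0568]
tool_rot: [-0.0, 0.64, 0.769, -0.0]
contact_force: [-0.0, 0.3, 0.9]
gripper_width: 0.408
grasp_force: 0.0
```

Emit:
play_rows([
  [0,0,1,0,0,0],
  [0,0,0,0,0,0],
])

```text
time: 3.08
tool_pos: [0.5884, -0.0761, 0.0564]
tool_rot: [0.0, 0.64, 0.769, 0.0]
contact_force: [-0.3, -0.6, 0.2]
gripper_width: 0.407
grasp_force: 0.0
```

Emit:
play_rows([
  [0,0,1,0,0,0],
  [0,0,1,0,0,0],
  [0,0,0,0,0,0],
])

```text
time: 3.33
tool_pos: [0.5884, -0.0761, 0.0543]
tool_rot: [0.0, 0.64, 0.769, 0.0]
contact_force: [-0.1, 0.1, -0.1]
gripper_width: 0.407
grasp_force: 0.0
```

Emit:
play_rows([
  [0,0,1,0,0,0],
  [0,0,0,0,0,0],
])

```text
time: 3.5
tool_pos: [0.5883, -0.0761, 0.0532]
tool_rot: [-0.0, 0.64, 0.769, -0.0]
contact_force: [0.2, -0.1, -0.2]
gripper_width: 0.411
grasp_force: 0.0
```

Emit:
play_rows([
  [0,0,1,0,0,0],
  [0,0,0,0,0,0],
])

```text
time: 3.67
tool_pos: [0.5885, -0.0764, 0.0529]
tool_rot: [0.0, 0.64, 0.769, -0.0]
contact_force: [-1.3, -0.3, 3.4]
gripper_width: 0.41
grasp_force: 1.5
```

Emit:
play_rows([
  [0,0,1,0,0,0],
  [0,0,0,0,0,0],
])

```text
time: 3.83
tool_pos: [0.5887, -0.0767, 0.0527]
tool_rot: [0.0, 0.64, 0.769, -0.0]
contact_force: [-4.4, -1.2, 7.2]
gripper_width: 0.412
grasp_force: 3.9
```

Emit:
play_rows([
  [2,0,0,0,0,0],
  [3,0,0,0,0,0],
  [3,0,0,0,0,0],
  [3,0,0,0,0,0],
  [3,0,0,0,0,0],
])

```text
time: 4.25
tool_pos: [0.5863, -0.0628, 0.0529]
tool_rot: [0.001, 0.64, 0.769, -0.0]
contact_force: [-3.9, -1.3, 8.7]
gripper_width: 0.41
grasp_force: 4.2
```

Emit:
play_rows([
  [3,0,0,0,0,0],
  [3,0,0,0,0,0],
  [3,0,0,0,0,0],
  [2,0,0,0,0,0],
  [1,0,0,0,0,0],
])

```text
time: 4.67
tool_pos: [0.5843, -0.0508, 0.0529]
tool_rot: [0.001, 0.64, 0.769, -0.0]
contact_force: [-3.1, -0.2, 8.3]
gripper_width: 0.408
grasp_force: 3.9
```

Run:
```python
from h import *
np.set_printoptions(precision=4,suppress=True)
d,s=wrist('w3'); rep(s)
```

```text
4.67 [ 0.5843 -0.0508  0.0529] yaw 10.459504400016371 zaxis [ 0.001  -0.0009 -1.    ] w 0.4084513376096569 [-3.1143 -0.2493  8.2576]
```

View pics/w3.png

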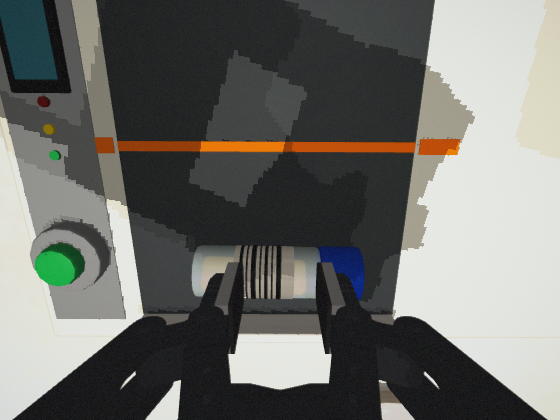

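The line is at row 147 on columns 119–415. The bottle covers columns 192–364 and rows 246–299, clear of the rail at row 313. I compute how far it rolled.

```bash
cat >> h.py <<'E'
m0=np.array([.5690,.0064]); yaw=np.radians(10.1); V=np.array([np.cos(yaw),np.sin(yaw)]); N=np.array([-V[1],V[0]])
def rel(p): p=np.array(p)[:2]-m0; return p@V,p@N
E
python3 - <<'E'
from h import *
np.set_printoptions(precision=4,suppress=True)
d=pickle.load(open('pics/w3.pkl','rb'))
o,v=line(d,(119,137,415,157)); print('line rel',rel(o))
P,Q=axis(d,(192,247,298),(364,247,299)); print('len',np.hypot(*(Q-P)[:2]),rel(P),rel(Q),rel((P+Q)/2))
print('tool',rel(manip.state()['tool_pos']))
E
```

```text
line 3035 (np.float32(0.5685488), np.float32(0.006369123)) ang 10.148531
line rel (np.float64(-0.00044962409020116753), np.float64(4.872698771324624e-05))
len 0.09152133450079546 (np.float64(-0.040116540502954795), np.float64(-0.06463904612650373)) (np.float64(0.05140458022226761), np.float64(-0.06444123306889826)) (np.float64(0.005644019859656353), np.float64(-0.06454013959770098))
tool (np.float64(0.005048414581724097), np.float64(-0.05889375316575822))
```

Emit:
play_rows([
  [0,0,-3,0,0,0],
  [0,0,-3,0,0,0],
  [-7,0,0,0,0,0],
  [-7,0,0,0,0,0],
  [0,0,3,0,0,0],
])

```text
time: 5.13
tool_pos: [0.5869, -0.0658, 0.0548]
tool_rot: [0.001, 0.64, 0.768, 0.0]
contact_force: [0.2, -1.3, -0.9]
gripper_width: 0.411
grasp_force: 0.0
```

Emit:
play_rows([
  [0,0,2,0,0,0],
  [0,0,1,0,0,0],
  [0,0,0,0,0,0],
])

```text
time: 5.38
tool_pos: [0.5866, -0.0652, 0.0524]
tool_rot: [0.0, 0.64, 0.768, -0.0]
contact_force: [-3.3, -2.2, 8.1]
gripper_width: 0.41
grasp_force: 3.7
```

Emit:
play_rows([
  [2,0,0,0,0,0],
  [3,0,0,0,0,0],
  [4,0,0,0,0,0],
  [4,0,0,0,0,0],
  [4,0,0,0,0,0],
])

```text
time: 5.8
tool_pos: [0.5837, -0.0481, 0.0529]
tool_rot: [0.001, 0.64, 0.768, -0.0]
contact_force: [-3.5, -1.4, 9.6]
gripper_width: 0.408
grasp_force: 4.7
```

Emit:
play_rows([
  [4,0,0,0,0,0],
  [4,0,0,0,0,0],
  [3,0,0,0,0,0],
  [2,0,0,0,0,0],
  [0,0,0,0,0,0],
])

```text
time: 6.22
tool_pos: [0.5815, -0.0349, 0.0529]
tool_rot: [0.001, 0.64, 0.769, 0.0]
contact_force: [-2.7, -0.4, 9.1]
gripper_width: 0.414
grasp_force: 4.5
```

Emit:
play_rows([
  [0,0,-3,0,0,0],
  [0,0,-3,0,0,0],
  [-7,0,0,0,0,0],
  [-8,0,0,0,0,0],
  [0,0,3,0,0,0],
])

```text
time: 6.63
tool_pos: [0.5841, -0.0512, 0.0546]
tool_rot: [0.001, 0.64, 0.768, 0.0]
contact_force: [0.7, -0.9, 1.1]
gripper_width: 0.412
grasp_force: 0.0
```

Emit:
play_rows([
  [0,0,2,0,0,0],
  [0,0,1,0,0,0],
  [0,0,0,0,0,0],
])

```text
time: 6.88
tool_pos: [0.5838, -0.0505, 0.0523]
tool_rot: [0.0, 0.64, 0.768, -0.0]
contact_force: [-3.4, -1.6, 6.7]
gripper_width: 0.411
grasp_force: 3.6
```

Run:
```python
from h import *
np.set_printoptions(precision=4,suppress=True)
d,s=wrist('w4'); rep(s); print('tool',rel(s['tool_pos']))
```

```text
6.88 [ 0.5838 -0.0505  0.0523] yaw 10.423075620700144 zaxis [-0.0001 -0.0012 -1.    ] w 0.41068886653985603 [-3.3585 -1.5862  6.7005]
tool (np.float64(0.004626143902028585), np.float64(-0.05858480852401683))
```

View pics/w4.png

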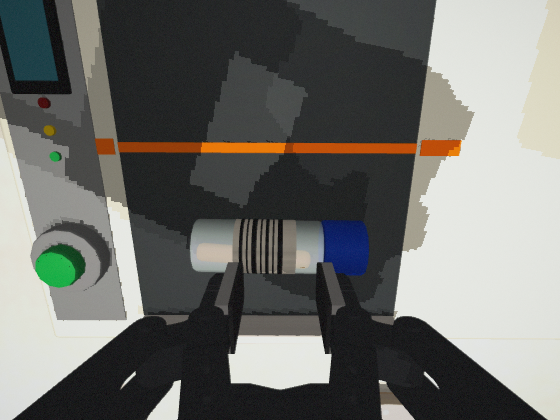

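The bottle is now at columns 191–368 and rows 220–273, parallel to the line at row 147.

Run:
```python
from h import *
np.set_printoptions(precision=4,suppress=True)
d=pickle.load(open('pics/w4.pkl','rb'))
P,Q=axis(d,(192,219.5,273),(367,220.5,275)); print(rel(P),rel(Q),rel((P+Q)/2))
```

```text
(np.float64(-0.03915986654857721), np.float64(-0.048707757700695395)) (np.float64(0.05107992039710227), np.float64(-0.0490626116867431)) (np.float64(0.005960026924262528), np.float64(-0.04888518469371925))
```

Emit:
play_rows([
  [2,0,0,0,0,0],
  [4,0,0,0,0,0],
  [4,0,0,0,0,0],
  [4,0,0,0,0,0],
  [4,0,0,0,0,0],
])

```text
time: 7.35
tool_pos: [0.5807, -0.0323, 0.0529]
tool_rot: [0.0, 0.64, 0.768, -0.0]
contact_force: [-3.4, -1.3, 10.7]
gripper_width: 0.409
grasp_force: 4.8
```

Emit:
play_rows([
  [4,0,0,0,0,0],
  [4,0,0,0,0,0],
  [4,0,0,0,0,0],
  [3,0,0,0,0,0],
  [2,0,0,0,0,0],
])

```text
time: 7.77
tool_pos: [0.5779, -0.0153, 0.0529]
tool_rot: [0.001, 0.64, 0.769, 0.0]
contact_force: [-2.6, -0.6, 8.5]
gripper_width: 0.409
grasp_force: 4.4
```

Emit:
play_rows([
  [0,0,0,0,0,0],
  [0,0,-3,0,0,0],
  [0,0,-3,0,0,0],
  [-8,0,0,0,0,0],
  [-8,0,0,0,0,0],
])

```text
time: 8.18
tool_pos: [0.5798, -0.0313, 0.057]
tool_rot: [-0.0, 0.64, 0.769, -0.0]
contact_force: [-0.8, -1.1, -0.6]
gripper_width: 0.415
grasp_force: 0.0
```

Emit:
play_rows([
  [0,0,3,0,0,0],
  [0,0,2,0,0,0],
  [0,0,1,0,0,0],
  [0,0,0,0,0,0],
])

```text
time: 8.52
tool_pos: [0.5804, -0.0318, 0.0525]
tool_rot: [0.0, 0.64, 0.768, -0.0]
contact_force: [-3.8, -0.7, 7.6]
gripper_width: 0.412
grasp_force: 4.2
```

Run:
```python
from h import *
np.set_printoptions(precision=4,suppress=True)
d,s=wrist('w5'); rep(s); print('tool',rel(s['tool_pos']))
p=mask(d,'blue',(300,100,400,300)); 
for u in(335,345,355,360): 
    q=p[p[:,0]==u][:,1]; print(u,q.min(),q.max(),rel(axis(d,(u,q.min()-.5,q.max()+.5),(u,0,0))[0]))
print('x end',p[:,0].max())
# left end: brightness profile along column 205
for u in(205,215):
    g=d['image'][:,u].max(1); q=np.where(g[165:265]>70)[0]+165; print(u,q.min(),q.max(),len(q),rel(axis(d,(u,q.min()-.5,q.max()+.5),(u,0,0))[0]))
```

```text
8.52 [ 0.5804 -0.0318  0.0525] yaw 10.424722487252318 zaxis [-0.0002 -0.0012 -1.    ] w 0.41210797167691965 [-3.8086 -0.6897  7.6081]
tool (np.float64(0.00454789635281328), np.float64(-0.03958213796443968))
335 222.0 271.0 (np.float64(0.034480350509276385), np.float64(-0.029554765660357075))
345 222.0 274.0 (np.float64(0.03969837555579324), np.float64(-0.03035793125127502))
355 222.0 275.0 (np.float64(0.04488885561717695), np.float64(-0.03060711210965073))
360 223.0 275.0 (np.float64(0.04749864056867984), np.float64(-0.030880746548154616))
x end 369.0
205 179 264 55 (np.float64(-0.031679481190990386), np.float64(-0.016139349598682635))
215 179 264 55 (np.float64(-0.026653627981828163), np.float64(-0.0161120650467019))
```

Emit:
play_rows([
  [2,0,0,0,0,0],
  [4,0,0,0,0,0],
  [4,0,0,0,0,0],
  [4,0,0,0,0,0],
  [4,0,0,0,0,0],
])

```text
time: 8.98
tool_pos: [0.5773, -0.0136, 0.0529]
tool_rot: [0.0, 0.64, 0.768, -0.0]
contact_force: [-4.4, -0.7, 8.9]
gripper_width: 0.413
grasp_force: 4.9
```

Emit:
play_rows([
  [4,0,0,0,0,0],
  [4,0,0,0,0,0],
  [4,0,0,0,0,0],
  [3,0,0,0,0,0],
  [1,0,0,0,0,0],
])

```text
time: 9.4
tool_pos: [0.5746, 0.0025, 0.0528]
tool_rot: [0.001, 0.64, 0.769, 0.0]
contact_force: [-2.1, -0.9, 9.1]
gripper_width: 0.41
grasp_force: 4.4
```

Emit:
play_rows([
  [0,0,0,0,0,0],
  [0,0,-3,0,0,0],
  [0,0,-3,0,0,0],
  [-7,0,0,0,0,0],
  [-7,0,0,0,0,0],
])

```text
time: 9.82
tool_pos: [0.5762, -0.0116, 0.057]
tool_rot: [-0.0, 0.64, 0.769, -0.0]
contact_force: [0.1, 0.4, 0.3]
gripper_width: 0.408
grasp_force: 0.0
```

Emit:
play_rows([
  [0,0,3,0,0,0],
  [0,0,2,0,0,0],
  [0,0,1,0,0,0],
  [0,0,0,0,0,0],
])

```text
time: 10.15
tool_pos: [0.5768, -0.012, 0.0528]
tool_rot: [0.0, 0.64, 0.768, -0.001]
contact_force: [-4.2, -1.3, 10.2]
gripper_width: 0.41
grasp_force: 5.2
```

```bash
cat >> h.py <<'E'
def cap(d):
    p=mask(d,'blue',(300,100,420,330)); r=[]
    for u in(345,350,355,360):
        q=p[p[:,0]==u][:,1]; r.append(rel(axis(d,(u,q.min()-.5,q.max()+.5),(u,0,0))[0]))
    print('cap',np.array(r))
E
python3 - <<'E'
from h import *
np.set_printoptions(precision=4,suppress=True)
d,s=wrist('w6'); rep(s); print('tool',rel(s['tool_pos'])); cap(d)
E
```

```text
10.15 [ 0.5768 -0.012   0.0528] yaw 10.429018564967475 zaxis [-0.0005 -0.0009 -1.    ] w 0.41040327079740235 [-4.2057 -1.3419 10.1804]
tool (np.float64(0.00442835481688128), np.float64(-0.019465460592068908))
cap [[ 0.0397 -0.0115]
 [ 0.0424 -0.0132]
 [ 0.045  -0.0132]
 [ 0.0476 -0.0131]]
```

View pics/w6.png

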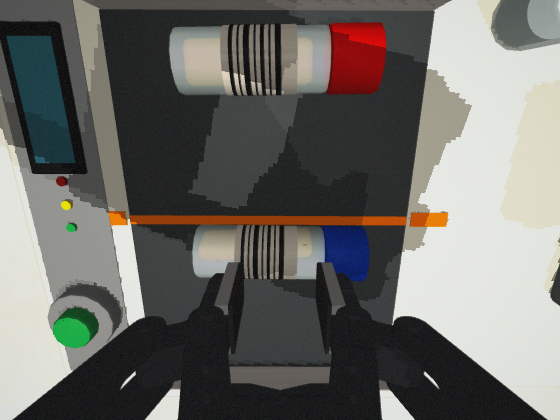

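The bottle lies just below the line, at rows 226–281 against the line's row 220. It needs about 13 mm more, so the fingertips must travel 26 mm. The red bottle is well clear.

Emit:
play_rows([
  [2,0,0,0,0,0],
  [3,0,0,0,0,0],
  [3,0,0,0,0,0],
  [3,0,0,0,0,0],
  [3,0,0,0,0,0],
])

```text
time: 10.62
tool_pos: [0.5744, 0.0021, 0.0529]
tool_rot: [0.0, 0.64, 0.768, -0.0]
contact_force: [-2.4, -0.8, 9.9]
gripper_width: 0.407
grasp_force: 5.0
```

Emit:
play_rows([
  [3,0,0,0,0,0],
  [3,0,0,0,0,0],
  [3,0,0,0,0,0],
  [2,0,0,0,0,0],
  [1,0,0,0,0,0],
])

```text
time: 11.03
tool_pos: [0.5724, 0.0141, 0.0529]
tool_rot: [0.001, 0.64, 0.769, -0.0]
contact_force: [-2.9, -1.0, 9.5]
gripper_width: 0.413
grasp_force: 4.7
```

Emit:
play_rows([
  [0,0,0,0,0,0],
  [0,0,0,0,0,0],
  [0,0,-2,0,0,0],
  [0,0,-2,0,0,0],
  [0,0,-4,0,0,0],
])

```text
time: 11.45
tool_pos: [0.5708, 0.0143, 0.0584]
tool_rot: [-0.001, 0.64, 0.768, -0.001]
contact_force: [-0.7, -0.2, 0.3]
gripper_width: 0.411
grasp_force: 0.0
```

Emit:
play_rows([
  [-10,0,-10,0,0,0],
  [-20,0,-10,0,0,0],
  [-20,0,-10,0,0,0],
  [-10,0,0,0,0,0],
  [0,0,0,0,0,0],
])

```text
time: 11.87
tool_pos: [0.5836, -0.047, 0.0905]
tool_rot: [0.001, 0.641, 0.768, 0.0]
contact_force: [-0.2, 0.3, 0.0]
gripper_width: 0.406
grasp_force: 0.0
```

Run:
```python
from h import *
np.set_printoptions(precision=4,suppress=True)
d,s=wrist('w7'); rep(s); print('tool',rel(s['tool_pos']))
```

```text
11.87 [ 0.5836 -0.047   0.0905] yaw 10.287736220539049 zaxis [ 0.0024 -0.0009 -1.    ] w 0.405981143066712 [-0.1568  0.2881  0.0089]
tool (np.float64(0.005056141015626542), np.float64(-0.0551133907160076))
```

View pics/w7.png

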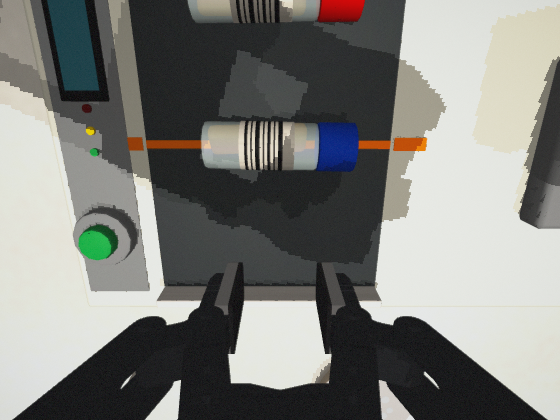

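The bottle now lies over the line at columns 201–358 and rows 122–171, with the line at row 144.5. I check the numbers and the key.

Run:
```python
from h import *
np.set_printoptions(precision=4,suppress=True)
d=pickle.load(open('pics/w7.pkl','rb'))
print('line', [rel(line(d,r)[0]) for r in((150,136,198,153),(362,136,388,153))])
cap(d)
P,Q=axis(d,(203,121.5,170),(357,122,171.5)); print(rel(P),rel(Q),rel((P+Q)/2))
p=mask(d,'green',(75,215,125,265)); g=p.mean(0); K=ray(d,*g,.027); print(p.min(0),p.max(0),'key',K,rel(K))
t=manip.state()['tool_pos']; a=np.radians(10.29); e=(K-t)
print('to key tool x,y mm',1000*(e[:2]@[-np.sin(a),np.cos(a)]),1000*(e[:2]@[np.cos(a),np.sin(a)]))
```

```text
line 384 (np.float32(0.51070714), np.float32(-0.0037874407)) ang 10.418452
line 208 (np.float32(0.6331568), np.float32(0.017871672)) ang 9.489187
line [(np.float64(-0.05917604419563197), np.float64(0.0001930602399604596)), (np.float64(0.0651743000223679), np.float64(4.2934007917442424e-05))]Traceback (most recent call last):
  File "<stdin>", line 5, in <module>
  File "h.py", line 49, in cap
    q=p[p[:,0]==u][:,1]; r.append(rel(axis(d,(u,q.min()-.5,q.max()+.5),(u,0,0))[0]))
                                                ~~~~~^^
    return umr_minimum(a, axis, None, out, keepdims, initial, where)
ValueError: zero-size array to reduction operation minimum which has no identity
```

Run:
```python
from h import *
np.set_printoptions(precision=4,suppress=True)
d=pickle.load(open('pics/w7.pkl','rb'))
P,Q=axis(d,(203,121.5,170),(357,122,171.5)); print(rel(P),rel(Q),rel((P+Q)/2))
p=mask(d,'green',(75,215,125,265)); g=p.mean(0); K=ray(d,*g,.027); print(p.min(0),p.max(0),'key',K,rel(K))
t=manip.state()['tool_pos']; a=np.radians(10.29); e=(K-t)
print('to key tool x,y mm',1000*(e[:2]@[-np.sin(a),np.cos(a)]),1000*(e[:2]@[np.cos(a),np.sin(a)]))
```

```text
(np.float64(-0.03789201470061904), np.float64(0.0006124352287044795)) (np.float64(0.051400612121980806), np.float64(0.0002742443918992178)) (np.float64(0.006754298710680936), np.float64(0.0004433398103018385))
[ 79. 225.] [117. 259.] key [ 0.4723 -0.0717  0.027 ] (np.float64(-0.10885584006036358), np.float64(-0.0598893452577817))
to key tool x,y mm -5.860390652229427 -113.22215686564194
```

The bottle is 0.4 mm from the line, so it's on. Now I shut the fingers and go to the key.

Emit:
play_rows([
  [-2,-30,0,0,0,0],
  [-2,-30,0,0,0,0],
  [-2,-30,0,0,0,0],
  [0,-23,0,0,0,0],
  [0,0,0,0,0,0],
], hand=0)

```text
time: 12.33
tool_pos: [0.4677, -0.07, 0.0867]
tool_rot: [-0.003, 0.64, 0.768, -0.001]
contact_force: [0.3, 0.0, -0.8]
gripper_width: 0.002
grasp_force: 0.0
```

Emit:
play_rows([
  [0,0,12,0,0,0],
  [0,0,12,0,0,0],
  [0,0,12,0,0,0],
  [0,0,4,0,0,0],
  [0,0,0,0,0,0],
])

```text
time: 12.75
tool_pos: [0.4713, -0.0703, 0.0466]
tool_rot: [-0.002, 0.64, 0.769, -0.001]
contact_force: [-0.9, 0.5, -0.3]
gripper_width: 0.002
grasp_force: 0.0
```

Run:
```python
from h import *
np.set_printoptions(precision=4,suppress=True)
d,s=wrist('w8'); rep(s); print(rel(s['tool_pos']))
a=grab('scene','s8'); b=grab('side','d8')
f=lambda i,r:cv2.resize(i[r[1]:r[3],r[0]:r[2]],(400,300),interpolation=2)
cv2.imwrite('pics/c8.png',np.vstack([np.hstack([f(a['image'],(170,150,250,210)),f(b['image'],(320,150,400,210))]),np.hstack([f(d['image'],(0,0,560,420)),f(d['image'],(200,220,360,340))])])[:,:,::-1])
```

```text
12.75 [ 0.4713 -0.0703  0.0466] yaw 10.472197678030472 zaxis [-0.0047  0.0016 -1.    ] w 0.0018261569328288708 [-0.9388  0.4707 -0.2742]
(np.float64(-0.10963570059825002), np.float64(-0.05837853322448948))
```

View pics/c8.png

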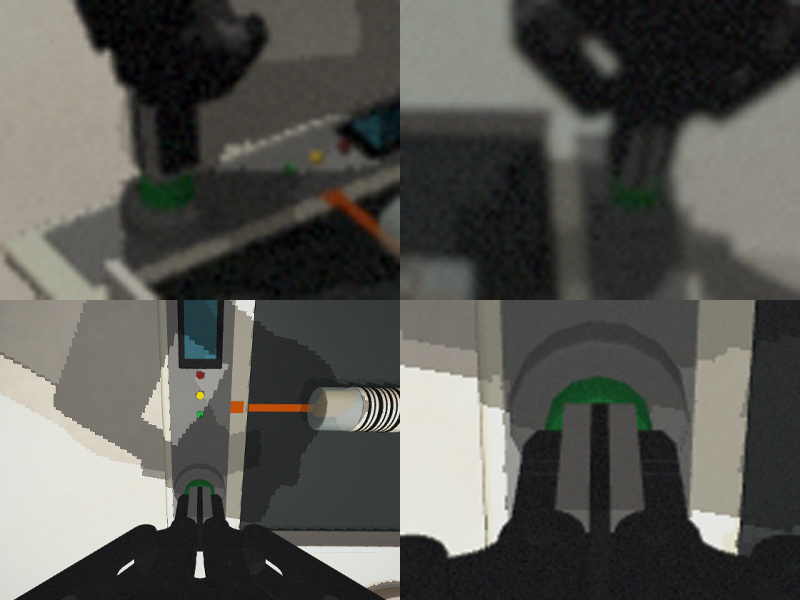

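The shut fingertips stand centred over the green key, which sits proud of its collar, so I press straight down.

Emit:
play_rows([
  [0,0,2,0,0,0],
  [0,0,2,0,0,0],
  [0,0,2,0,0,0],
  [0,0,2,0,0,0],
  [0,0,0,0,0,0],
])

```text
time: 13.32
tool_pos: [0.4731, -0.0713, 0.0417]
tool_rot: [0.001, 0.64, 0.768, 0.0]
contact_force: [1.1, 0.3, 1.8]
gripper_width: 0.001
grasp_force: 1.4
```

Emit:
play_rows([
  [0,0,1,0,0,0],
  [0,0,1,0,0,0],
  [0,0,0,0,0,0],
])

```text
time: 13.57
tool_pos: [0.4731, -0.0712, 0.04]
tool_rot: [0.0, 0.64, 0.768, 0.0]
contact_force: [0.1, 1.3, 4.5]
gripper_width: 0.001
grasp_force: 2.4
```

Emit:
play_rows([
  [0,0,1,0,0,0],
  [0,0,1,0,0,0],
  [0,0,1,0,0,0],
  [0,0,0,0,0,0],
])

```text
time: 13.9
tool_pos: [0.4733, -0.0713, 0.0396]
tool_rot: [-0.0, 0.64, 0.769, -0.0]
contact_force: [-9.8, 2.4, 23.8]
gripper_width: -0.001
grasp_force: 11.9
```

Emit:
play_rows([
  [0,0,1,0,0,0],
  [0,0,1,0,0,0],
  [0,0,0,0,0,0],
])

```text
time: 14.15
tool_pos: [0.4735, -0.0713, 0.0393]
tool_rot: [-0.001, 0.64, 0.769, -0.001]
contact_force: [-16.0, 4.3, 35.9]
gripper_width: -0.003
grasp_force: 18.1
```

Stiff stop reached (36 N, far above 4 N), so the key has bottomed. Lift off and check.

Emit:
play_rows([
  [0,0,-3,0,0,0],
  [0,0,-5,0,0,0],
  [0,0,-12,0,0,0],
  [0,0,-20,0,0,0],
  [0,0,-25,0,0,0],
])

```text
time: 14.57
tool_pos: [0.4703, -0.0704, 0.0975]
tool_rot: [-0.003, 0.64, 0.769, -0.001]
contact_force: [0.9, 0.4, 0.2]
gripper_width: -0.001
grasp_force: 0.0
```

Emit:
play_rows([
  [-10,20,-20,0,0,0],
  [-15,30,-20,0,0,0],
  [-15,30,-10,0,0,0],
  [0,20,0,0,0,0],
  [0,0,0,0,0,0],
])

```text
time: 14.98
tool_pos: [0.5813, -0.0927, 0.1503]
tool_rot: [0.001, 0.64, 0.769, 0.001]
contact_force: [-1.0, -0.1, 0.3]
gripper_width: -0.001
grasp_force: 0.0
```

Run:
```python
from h import *
np.set_printoptions(precision=4,suppress=True)
d,s=wrist('w9'); rep(s)
```

```text
14.98 [ 0.5813 -0.0927  0.1503] yaw 10.443944493498789 zaxis [ 0.003  -0.0004 -1.    ] w -0.0013263844495382488 [-0.9751 -0.0927  0.3086]
```

View pics/w9.png

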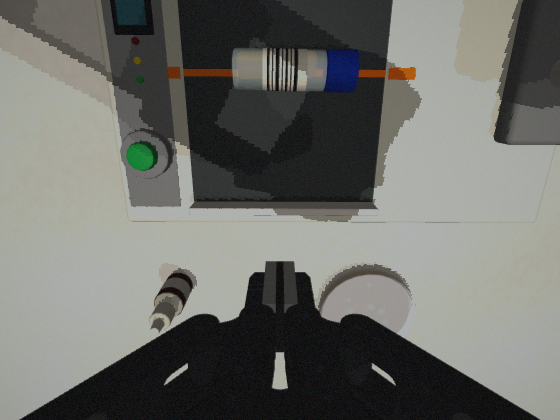

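The bottle still lies on the line (row 72, columns 232–358), the key at (141,156) is up, and the arm touches nothing.

```bash
python3 -c "
from plant import manip; print(manip.job_done())"
```

```text
the job is handed in; nothing more can be done
None
```

The blue bottle was rolled onto the orange line and measured 0.4 mm off it, the green key was pressed to its stop and came back up, and the job was handed in at about 15 s; no verdict came back.

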